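# Find the full pigment jar and hold it over the dish

## Task

One of the three identical blue jars with white caps on the mixing tray still has its heavy cake of solid pigment inside, the other two are as good as empty: find the full one by its weight, and set any empty one that you pick up back upright on the tray without dropping it. Lift the full jar and hold it level and steady over the middle of the white dish, about a hand's breadth above it, ready for a colleague to open; finish while still holding it there. Keep the jars upright and leave the dish and everything else where it is.

Things in the scene. Friction and masses are not known exactly. Their poses are not given: they have to be found in the camera images.
- jar_a_mid (a point): One of three identical closed blue jars with white caps that stand on the tray: upright cylinder, 52 mm diameter, 80 mm tall in all (blue body to 58 mm, then the cap, 50 mm diameter). The point is on its axis, half-way up (40 mm above its underside); z is its axis. Two of the three weigh about 0.1 kg (as good as empty), the third 0.4 to 0.6 kg (solid pigment cake inside); which one differs each time and cannot be seen.
- jar_b_mid (a point): One of three identical closed blue jars with white caps that stand on the tray: upright cylinder, 52 mm diameter, 80 mm tall in all (blue body to 58 mm, then the cap, 50 mm diameter). The point is on its axis, half-way up (40 mm above its underside); z is its axis. Two of the three weigh about 0.1 kg (as good as empty), the third 0.4 to 0.6 kg (solid pigment cake inside); which one differs each time and cannot be seen.
- jar_c_mid (a point): One of three identical closed blue jars with white caps that stand on the tray: upright cylinder, 52 mm diameter, 80 mm tall in all (blue body to 58 mm, then the cap, 50 mm diameter). The point is on its axis, half-way up (40 mm above its underside); z is its axis. Two of the three weigh about 0.1 kg (as good as empty), the third 0.4 to 0.6 kg (solid pigment cake inside); which one differs each time and cannot be seen.
- tray: The mixing tray, fixed to the table: 290 mm (its x) by 360 mm (its y) outside, wooden rim 12 mm thick and 30 mm high, dark steel floor whose top is 6 mm above the table. Origin at the centre of its underside. The three jars stand in a row along its y, about 115 mm apart, at most 60 mm off its y axis.
- dish: Shallow round white ceramic dish on the table, 170 mm diameter, 22 mm high. Origin at the centre of its underside, z up. Not to be disturbed.
- brush_tray: Flat brush with a wooden handle, about 220 mm long, lying along the tray's y axis on its floor, near the rim on the robot's side; 12 mm high. Origin under its middle, x along the brush. Not to be disturbed.
- brush_table: A similar brush, 200 mm long, lying on the table beyond the dish; 12 mm high. Origin under its middle, x along the brush. Not to be disturbed.
- mortar: White ceramic mortar with its pestle fixed in it, 112 mm diameter, 68 mm high, the pestle's end 118 mm high; on the table beyond the tray. Origin at the centre of its underside. Not to be disturbed.
- jar_red: Larger red jar with a white cap, 60 mm diameter, 102 mm high, on the table beyond the tray. Origin at the centre of its underside. Not to be disturbed.
- jar_white: Larger white jar with a white cap, 60 mm diameter, 102 mm high, on the table beyond the tray. Origin at the centre of its underside. Not to be disturbed.
Things that resemble listed ones, but are neither listed nor needed, are in the scene too. What is shaped like the part that bears jar_a_mid but green or turquoise is not meant.

How it is judged:
By the outcome, as a careful person would: the job done as asked, in the order asked, and still so for the second after the job is handed in, while the arm keeps its last pose, push and grip.
It also fails if it takes over 66 s, if anything falls off the work surface, if the arm or the gripper's body presses on something with over 40 N, if the wrist force passes 120 N, or if a joint passes its speed limit or range.

## Robot

A 7-joint arm with a two-finger parallel gripper is mounted at the origin on the work surface. World frame = base frame: x ahead of the robot, y to its left, z up, the work surface at z = 0. Lengths are in m, angles in rad, forces in N, time in s.
With the tool pointing down it reaches from about 0.425 to 0.875 m from the base axis. Payload 4.7 kg.
Tool frame: the origin (TCP) lies midway between the tips of the shut fingers; the grasp point (between the pads) lies 19 mm behind it; z points along the fingers, y is the direction in which the jaws open and shut (so a half turn about z gives the same grasp; the last joint's range is limited). The gripper opens to 87 mm and grips with 3 to 60 N. Pads are 19 mm wide; open, the fingers measure 117 mm over their backs; the gripper's body (75 mm by 190 mm) begins 51 mm behind the grasp point.
Start: joints at [1.206, 0.321, -0.07, 1.45, 0.023, 1.371, -0.057], TCP at [0.24, -0.604, 0.223] pointing down, gripper open.
Joint ranges: [-2.86, 2.86], [-0.3, 2.09], [-1.38, 1.24], [0.06, 2.45], [-1.56, 4.7], [0.09, 2.05], [-2.69, 2.69]. Speed limits (rad/s): [2.57, 2.57, 3.14, 3.14, 3.14, 3.14, 3.14].

## Interface

Orientations are given as a rotation vector (axis times angle).
In Python, from bench import ctrl, optics gives the robot as it stands. The module is installed in compiled form; this text tells all that it offers.
- The arm moves only by the tool step_arm, never from a script. Its argument "deltas" is a list of rows, each a list of 7 numbers: the turn, a rotation vector about the tool's x, y, z in degrees, then the shift along the tool's x, y, z in mm, then the finger opening in mm, from 0 to 87. A call has exactly 8 rows; each row is the pose to reach, as a shift and turn from the pose commanded when the call began, along the tool's axes at that moment; what a row does not reach only later rows make up. A row lasts 1/8 s, in which the tool goes at most 62.5 mm and 10.7 degrees, less where a joint would pass 70% of its speed; a pose out of reach is approached as far as the arm can. A call with a gripper value outside its range is refused whole. The fingers move at their own pace and stop on an object; "newtons" is the grip in N (left out, the last holds). Time passes only in rows, so rows that repeat a pose let the fingers close, or fill a call up. It gives the time, the measured TCP pose, the force and the opening at its end, in the units of the state.
- ctrl.get_state(): the state, without advancing time (a new reading comes with each control period).
- optics.get_image(name): name is "side" or "top"; returns the picture (480x640x3 uint8, red, green, blue); there is no depth.
- optics.get_calibration(name): a dict with "K" (3x3 intrinsics, pixels), "R" (3x3) and "t" (3): a world point X has camera coordinates R X + t. Camera axes: x right, y down, z forward; pixel columns grow to the right and rows downward; lengths in m; the calibration is good to about 2 mm. A picture is of the moment at which its call begins. get_calibration takes no time and is no camera call.
- ctrl.close_job(): hands the job in, once; it reports no verdict.
The state is a dict: "time": time; "joint_positions": joint angles; "qd": joint speeds; "joint_torque": joint torques, N m; "position": TCP position; "tool_rot": TCP orientation; "ft_force": force on the tool from outside, world axes, zero at the start; "torque": the same for the moment, N m; "grip_width": opening from 0.0 (shut) to 1.0 (fully open).
Only numpy, scipy, OpenCV 4.12 (cv2) and the standard library are available. Lean on these libraries where they do the work, as an engineer would, in place of code of your own. Each camera call takes 0.05 s, during which the arm holds its last target.

## Working session

There is one attempt and no reset: what is moved stays moved. The work goes in short steps, Python scripts to look and compute and a tool call to move; the robot and the scene stay as the last step left them, time stands still between calls to the robot, and variables do not carry over. Pictures are saved under pics/ and viewed, and the job is handed in when it is done.

Besides the shell and the picture viewer there is one more tool, called after "Emit:" as name(argument=value, ...), one argument or row to a line, values as JSON. step_arm: Moves the arm, as the interface text tells. Its arguments: {"type":"object","properties":{"deltas":{"type":"array"},"newtons":{"type":"number"}},"required":["deltas"]}

```bash
mkdir -p pics
python3 - <<'E'
from bench import ctrl, optics
import cv2
for n in("side","top"):
    cv2.imwrite(f"pics/{n}0.png",optics.get_image(n)[:,:,::-1])
    print(n,optics.get_calibration(n))
print(ctrl.get_state())
E
```

```text
side {'K': array([[464.41543372,   0.        , 325.35459257],
       [  0.        , 464.41543372, 232.98512758],
       [  0.        ,   0.        ,   1.        ]]), 'R': array([[-0.83233301, -0.5538974 , -0.02047983],
       [-0.35260049,  0.55763245, -0.75147784],
       [ 0.42766184, -0.61825862, -0.65944039]]), 't': array([0.42965936, 0.27114751, 0.82674626])}
top {'K': array([[470.03339651,   0.        , 317.03907488],
       [  0.        , 470.03339651, 238.4890496 ],
       [  0.        ,   0.        ,   1.        ]]), 'R': array([[ 3.74518900e-04, -9.99961650e-01, -8.74977838e-03],
       [-9.91597223e-01,  7.60540761e-04, -1.29361390e-01],
       [ 1.29363084e-01,  8.72470423e-03, -9.91558910e-01]]), 't': array([-0.05833979,  0.55145859,  1.18902894])}
{'time': 0.1, 'joint_positions': array([ 1.20609022,  0.32175111, -0.070094  ,  1.45157449,  0.02256079,
        1.37077359, -0.05691017]), 'qd': array([ 0.00111386, -0.0024933 ,  0.00104379, -0.00324213,  0.00010217,
        0.0004156 ,  0.00118678]), 'joint_torque': array([ 4.34999274e-04, -4.92569304e+01, -4.05523963e-01, -3.13403070e+01,
       -6.41196314e-02,  3.94291466e-02,  1.08230111e-04]), 'position': array([ 0.24016699, -0.60346742,  0.22155869]), 'tool_rot': array([-3.08375637e+00, -5.91189405e-01,  5.87898868e-04]), 'ft_force': array([-0.10447477,  0.18873827, -0.04065317]), 'torque': array([-0.08550692,  0.0211151 , -0.00677113]), 'grip_width': 1.0002738806690108}
```

View pics/top0.png

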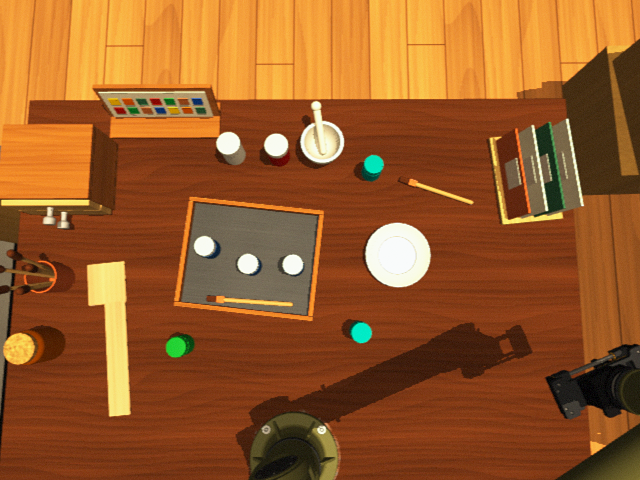

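View pics/side0.png

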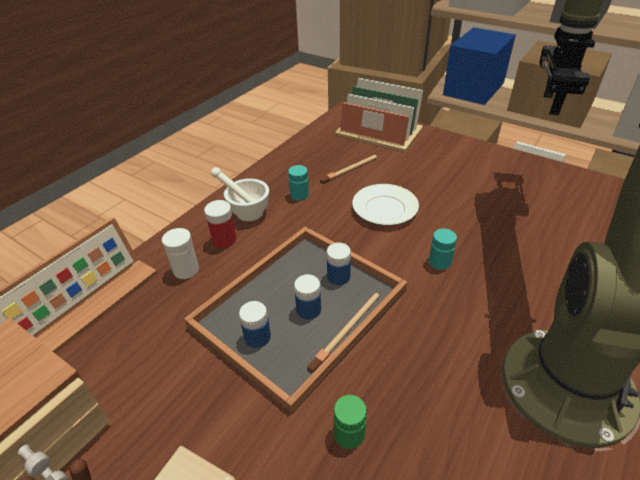

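Top view: three white caps at about (205,246), (248,264) and (292,265), and the dish at (398,255). The brush lies on the robot's side of the tray. I'll enlarge to refine these.

```bash
cat > h.py <<'E'
import numpy as np, cv2
from bench import ctrl, optics
def px2w(n,u,v,z):
    c=optics.get_calibration(n);K,R,t=c["K"],c["R"],c["t"]
    d=R.T@np.linalg.solve(K,[u,v,1]);o=-R.T@t
    return o+d*(z-o[2])/d[2]
def w2px(n,X):
    c=optics.get_calibration(n);p=c["K"]@(c["R"]@np.array(X)+c["t"]);return p[:2]/p[2]
E
python3 - <<'E'
from h import *
im=cv2.imread("pics/top0.png")
cv2.imwrite("pics/crop0.png",cv2.resize(im[190:325,170:330],None,fx=4.4,fy=4.4,interpolation=cv2.INTER_CUBIC))
s=cv2.imread("pics/side0.png")
cv2.imwrite("pics/crops0.png",cv2.resize(s[225:400,180:410],None,fx=3.4,fy=3.4,interpolation=cv2.INTER_CUBIC))
hsv=cv2.cvtColor(im,cv2.COLOR_BGR2HSV)
m=((hsv[...,1]<70)&(hsv[...,2]>150)).astype(np.uint8)
n,l,st,ce=cv2.connectedComponentsWithStats(m)
for i in range(1,n):
    if st[i,4]>150 and 180<ce[i][0]<450 and ce[i][1]>120:
        print(st[i],ce[i].round(1),px2w("top",*ce[i],.086).round(4),px2w("top",*ce[i],.022).round(4))
for c in [(191,198),(323,211),(312,319),(175,305)]: print(px2w("top",*c,.03).round(3))
E
```

```text
[ 300  110   44   53 1020] [320.9 141.6] [ 0.7957 -0.0686  0.086 ] [ 0.8178 -0.0686  0.022 ]
[216 132  24  23 424] [227.9 142.9] [0.7926 0.1703 0.086 ] [0.8146 0.1835 0.022 ]
[264 134  24  22 424] [275.8 144.6] [0.7878 0.0471 0.086 ] [0.8095 0.0535 0.022 ]
[ 365  223   66   64 3291] [397.5 254.6] [ 0.5044 -0.2585  0.086 ] [ 0.5105 -0.269   0.022 ]
[194 236  21  21 331] [203.7 245.5] [0.5274 0.2242 0.086 ] [0.5347 0.2404 0.022 ]
[237 253  22  21 329] [247.4 263.2] [0.4831 0.114  0.086 ] [0.488  0.1241 0.022 ]
[282 254  22  21 335] [292.4 264. ] [0.481  0.0023 0.086 ] [0.4858 0.0062 0.022 ]
[0.661 0.276 0.03 ]
[ 0.625 -0.074  0.03 ]
[ 0.344 -0.046  0.03 ]
[0.38  0.308 0.03 ]
```

View pics/crop0.png

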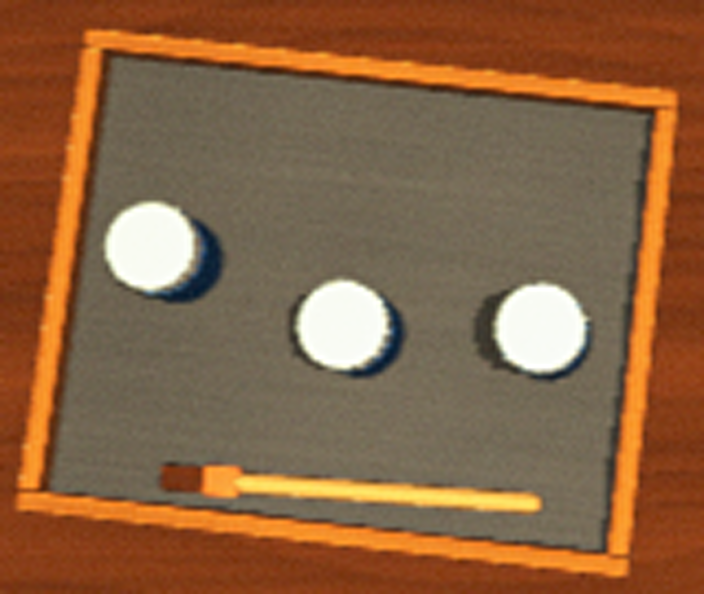

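View pics/crops0.png

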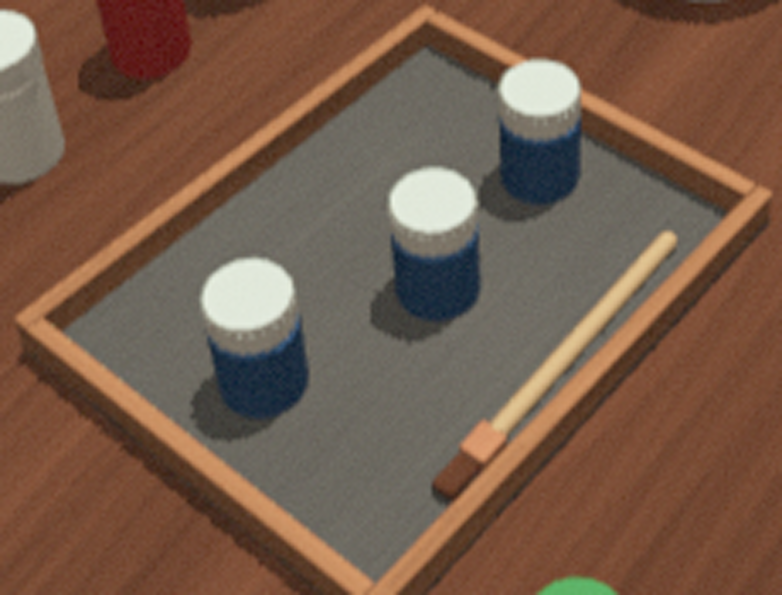

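```bash
cat >> h.py <<'E'
from scipy.spatial.transform import Rotation as Ro
def plan(target, yaw=0.0, n=16):
    """target TCP with tool y=world (cos yaw, sin yaw), z down; print delta in tool axes"""
    s=ctrl.get_state(); R=Ro.from_rotvec(s["tool_rot"])
    c,sn=np.cos(yaw),np.sin(yaw)
    T=Ro.from_matrix(np.array([[-sn,c,0],[c,sn,0],[0,0,-1]]).T)
    print("t",s["time"],"pos",s["position"].round(4),"F",s["ft_force"].round(2),"g",round(s["grip_width"]*87,1))
    print("turn",(R.inv()*T).as_rotvec(degrees=True).round(2),"shift",(R.inv().apply(np.array(target)-s["position"])*1000).round(1))
E
python3 - <<'E'
from h import *
def tri(a,b):
    P=[];
    for n in("top","side"):
        c=optics.get_calibration(n);P.append(c["K"]@np.c_[c["R"],c["t"]])
    X=cv2.triangulatePoints(P[0],P[1],np.array(a,float),np.array(b,float)).ravel();return (X[:3]/X[3]).round(4)
for a,b in [((203.7,245.5),(253,312.4)),((247.4,263.2),(307.2,283.7)),((292.4,264),(338.3,251.4))]: print(tri(a,b))
E
python3 -c "
from h import *
plan([.482,.002,.22])"
```

```text
[0.5268 0.2239 0.0849]
[0.4822 0.1134 0.0873]
[0.4807 0.002  0.0854]
t 0.1 pos [ 0.2402 -0.6035  0.2216] F [-0.1   0.19 -0.04] g 87.0
turn [-9.000e-02 -6.000e-02 -6.829e+01] shift [ 448.6 -473.1    2.3]
```

Emit:
step_arm(
  deltas=[
    [0,0,-3,15,-16,0,87],
    [0,0,-8,45,-48,0,87],
    [0,0,-13,80,-85,0,87],
    [0,0,-18,118,-124,0,87],
    [0,0,-23,156,-164,0,87],
    [0,0,-28,194,-204,0,87],
    [0,0,-33,232,-244,0,87],
    [0,0,-38,265,-280,0,87],
  ],
)

```text
time: 1.1
position: [0.3834, -0.2436, 0.2223]
tool_rot: [-2.722, -1.569, 0.0]
ft_force: [0.7, -0.3, 0.5]
grip_width: 1.002
```

```bash
python3 -c "
from h import *
plan([.481,.002,.16])"
```

```text
t 1.1 pos [ 0.3834 -0.2436  0.2223] F [ 0.72 -0.27  0.48] g 87.1
turn [-1.000e-02  1.000e-02 -3.008e+01] shift [261.4 -38.6  62.3]
```

Emit:
step_arm(
  deltas=[
    [0,0,-5,40,-6,0,87],
    [0,0,-10,85,-13,5,87],
    [0,0,-15,130,-19,15,87],
    [0,0,-20,175,-26,30,87],
    [0,0,-25,215,-32,45,87],
    [0,0,-28,245,-36,55,87],
    [0,0,-30.2,263,-39,60,87],
    [0,0,-30.2,263,-39,60,87],
  ],
)

```text
time: 2.1
position: [0.4821, 0.0016, 0.1623]
tool_rot: [-2.221, -2.221, 0.001]
ft_force: [-0.3, -0.4, 0.4]
grip_width: 0.997
```

```bash
python3 -c "
from h import *
plan([.481,.002,.028])"
```

```text
t 2.1 pos [0.4821 0.0016 0.1623] F [-0.34 -0.45  0.44] g 86.7
turn [-0.05 -0.02 -0.  ] shift [  0.4  -1.  134.3]
```

Emit:
step_arm(
  deltas=[
    [0,0,0,0,-1,15,87],
    [0,0,0,0,-1,40,87],
    [0,0,0,0,-1,65,87],
    [0,0,0,0,-1,90,87],
    [0,0,0,0,-1,110,87],
    [0,0,0,0,-1,125,87],
    [0,0,0,0,-1,134,87],
    [0,0,0,0,-1,134,87],
  ],
)

```text
time: 3.1
position: [0.4806, 0.0006, 0.0281]
tool_rot: [-2.223, -2.219, 0.001]
ft_force: [0.0, -0.7, 0.2]
grip_width: 0.997
```

```bash
python3 -c "
from h import *
plan([.481,.002,.028])
print(ctrl.get_state()['joint_torque'].round(2))
cv2.imwrite('pics/s1.png',optics.get_image('side')[:,:,::-1])"
```

```text
t 3.1 pos [0.4806 0.0006 0.0281] F [ 0.02 -0.74  0.25] g 86.7
turn [-0.05 -0.   -0.12] shift [1.4 0.4 0.1]
[ 6.000e-02 -3.058e+01 -3.630e+00 -2.478e+01 -0.000e+00 -3.000e-02
 -4.000e-02]
```

View pics/s1.png

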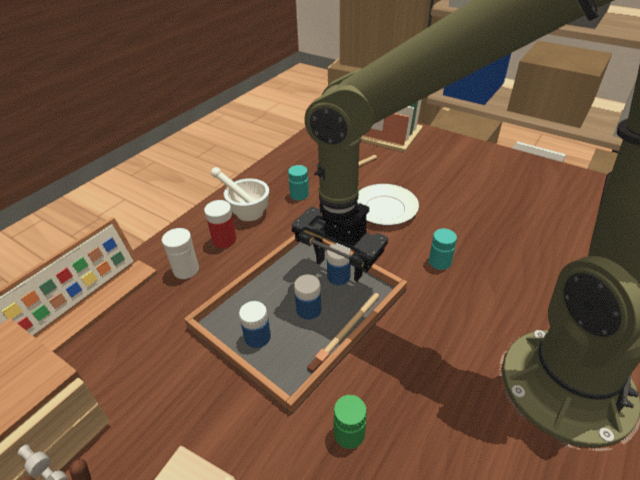

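The gripper straddles the right jar at about (338,265), and the other jars are clear. I'll close now.

Emit:
step_arm(
  deltas=[
    [0,0,0,1,0,0,75],
    [0,0,0,1,0,0,65],
    [0,0,0,1,0,0,58],
    [0,0,0,1,0,0,54],
    [0,0,0,1,0,0,48],
    [0,0,0,1,0,0,44],
    [0,0,0,1,0,0,44],
    [0,0,0,1,0,0,44],
  ],
  newtons=25,
)

```text
time: 4.15
position: [0.4809, 0.0019, 0.0286]
tool_rot: [-2.223, -2.22, 0.0]
ft_force: [-0.8, 0.4, 2.5]
grip_width: 0.598
```

```bash
python3 -c "
from h import *
plan([.481,.002,.068])"
```

```text
t 4.15 pos [0.4809 0.0019 0.0286] F [-0.77  0.37  2.5 ] g 52.0
turn [-0.01  0.01 -0.1 ] shift [  0.1   0.1 -39.4]
```

Gripped at 52.0 mm, the jar's diameter. Lifting it 40 mm to weigh.

Emit:
step_arm(
  deltas=[
    [0,0,0,0,0,-3,44],
    [0,0,0,0,0,-9,44],
    [0,0,0,0,0,-17,44],
    [0,0,0,0,0,-25,44],
    [0,0,0,0,0,-33,44],
    [0,0,0,0,0,-38,44],
    [0,0,0,0,0,-40,44],
    [0,0,0,0,0,-40,44],
  ],
)

```text
time: 5.15
position: [0.481, 0.0019, 0.0686]
tool_rot: [2.223, 2.22, -0.0]
ft_force: [0.6, -0.5, -5.9]
grip_width: 0.598
```

Emit:
step_arm(
  deltas=[
    [0,0,0,0,0,0,44],
    [0,0,0,0,0,0,44],
    [0,0,0,0,0,0,44],
    [0,0,0,0,0,0,44],
    [0,0,0,0,0,0,44],
    [0,0,0,0,0,0,44],
    [0,0,0,0,0,0,44],
    [0,0,0,0,0,0,44],
  ],
)

```text
time: 6.15
position: [0.481, 0.0019, 0.0685]
tool_rot: [2.223, 2.219, -0.0]
ft_force: [0.7, 0.3, -4.7]
grip_width: 0.602
```

```bash
python3 -c "
from h import *
plan([.481,.002,.068])
print(ctrl.get_state()['joint_torque'].round(2))
cv2.imwrite('pics/s2.png',optics.get_image('side')[200:400,180:450,::-1])
print(ctrl.get_state()['ft_force'])"
```

```text
t 6.15 pos [0.481  0.0019 0.0685] F [ 0.65  0.33 -4.66] g 52.3
turn [ 0.    0.01 -0.1 ] shift [ 0.1 -0.   0.5]
[-0.000e+00 -3.107e+01 -3.020e+00 -2.910e+01 -5.000e-02  3.000e-02
 -0.000e+00]
[-0.36969951 -0.7099411  -4.57832954]
```

View pics/s2.png

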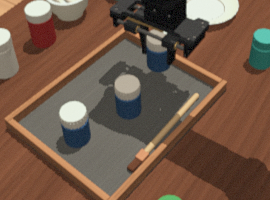

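The force is -4.7 to -5.9 N, so the mass is about 0.5 kg. This is the full jar. Checking the dish centre, then I'll move there.

Run:
```python
from h import *
print(w2px("side",[.5105,-.269,.022]),w2px("top",[.5105,-.269,.022]))
for n in("top","side"):
    a=np.linspace(0,2*np.pi,60)
    im=cv2.imread(f"pics/{n}0.png")
    p=np.array([w2px(n,[.5105+.085*np.cos(t),-.269+.085*np.sin(t),.022]) for t in a])
    c=p.mean(0).astype(int); x,y=c-50; z=5
    cr=cv2.resize(im[y:y+100,x:x+100],None,fx=z,fy=z,interpolation=cv2.INTER_CUBIC)
    cv2.polylines(cr,[((p-[x,y]+.5)*z).astype(np.int32)],True,(0,0,255),1)
    globals()[n]=cr
cv2.imwrite("pics/dish.png",cv2.resize(np.hstack([top,side]),None,fx=.8,fy=.8))
plan([.5105,-.269,.134])
```

```text
[384.83921017 203.73169835] [397.47717901 254.60261865]
t 6.2 pos [0.481  0.002  0.0685] F [-0.37 -0.71 -4.58] g 52.0
turn [-0.    0.01 -0.09] shift [-270.9   29.9  -65.4]
```

View pics/dish.png

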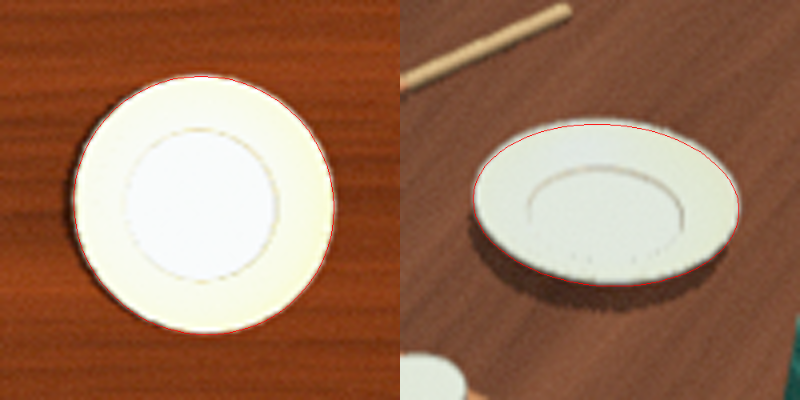

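The circle I predicted lies on the dish rim in both views. I'll lift first, then traverse gently.

Emit:
step_arm(
  deltas=[
    [0,0,0,0,0,-4,44],
    [0,0,0,0,0,-14,44],
    [0,0,0,-2,0,-27,44],
    [0,0,0,-8,1,-40,44],
    [0,0,0,-18,2,-52,44],
    [0,0,0,-32,3,-60,44],
    [0,0,0,-50,5,-65,44],
    [0,0,0,-70,8,-66,44],
  ],
  newtons=30,
)

```text
time: 7.2
position: [0.489, -0.0699, 0.1347]
tool_rot: [2.224, 2.218, -0.0]
ft_force: [0.8, -0.1, -4.7]
grip_width: 0.596
```

Emit:
step_arm(
  deltas=[
    [0,0,0,-22,2,0,44],
    [0,0,0,-46,5,0,44],
    [0,0,0,-71,8,0,44],
    [0,0,0,-96,11,0,44],
    [0,0,0,-120,13,0,44],
    [0,0,0,-142,16,0,44],
    [0,0,0,-162,18,0,44],
    [0,0,0,-178,20,0,44],
  ],
)

```text
time: 8.2
position: [0.5087, -0.2474, 0.1345]
tool_rot: [-2.224, -2.219, 0.0]
ft_force: [0.2, 0.2, -4.6]
grip_width: 0.596
```

Emit:
step_arm(
  deltas=[
    [0,0,0,-11,1,0,44],
    [0,0,0,-18,2,0,44],
    [0,0,0,-22,2,0,44],
    [0,0,0,-23,2,0,44],
    [0,0,0,-23,2,0,44],
    [0,0,0,-23,2,0,44],
    [0,0,0,-23,2,0,44],
    [0,0,0,-23,2,0,44],
  ],
)

```text
time: 9.2
position: [0.5106, -0.269, 0.1346]
tool_rot: [2.223, 2.22, -0.0]
ft_force: [-0.2, 0.4, -5.5]
grip_width: 0.601
```

Run:
```python
from h import *
plan([.5105,-.269,.134])
print(ctrl.get_state()["qd"].round(3))
a=optics.get_image('side')[:,:,::-1].copy();b=optics.get_image('top')[:,:,::-1].copy()
P=ctrl.get_state()["position"]
print(w2px("side",P+[0,0,.058]),w2px("side",P-[0,0,.022]))
cv2.imwrite('pics/s3.png',cv2.resize(a[100:310,220:490],None,fx=2.8,fy=2.8,interpolation=cv2.INTER_CUBIC));cv2.imwrite('pics/t3.png',b)
plan([.5105,-.269,.134])
```

```text
t 9.2 pos [ 0.5106 -0.269   0.1346] F [-0.16  0.44 -5.46] g 52.3
turn [-0.    0.   -0.09] shift [-0.  -0.1  0.6]
[ 0.002  0.001  0.002 -0.001  0.001  0.     0.001]
[389.49232188 145.77779182] [387.18604931 174.37459087]
t 9.3 pos [ 0.5106 -0.2691  0.1346] F [ 0.24  0.16 -5.16] g 52.2
turn [ 0.    0.01 -0.09] shift [ 0.1 -0.1  0.6]
```

View pics/s3.png

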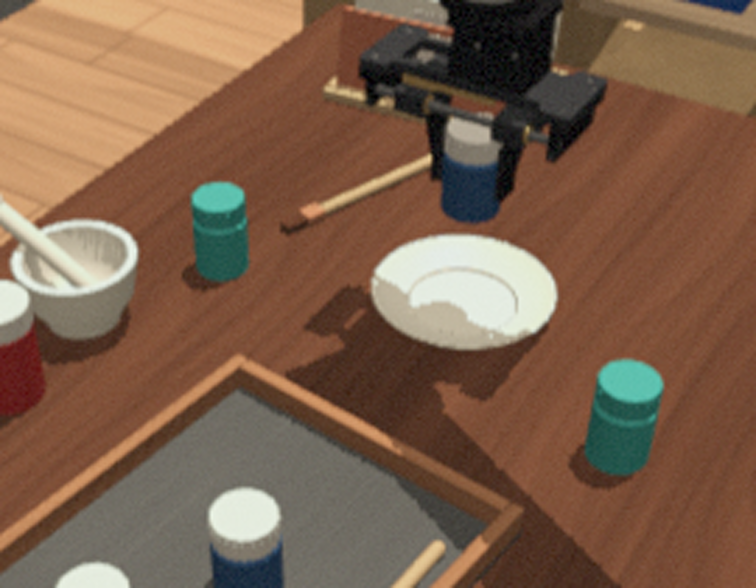

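View pics/t3.png

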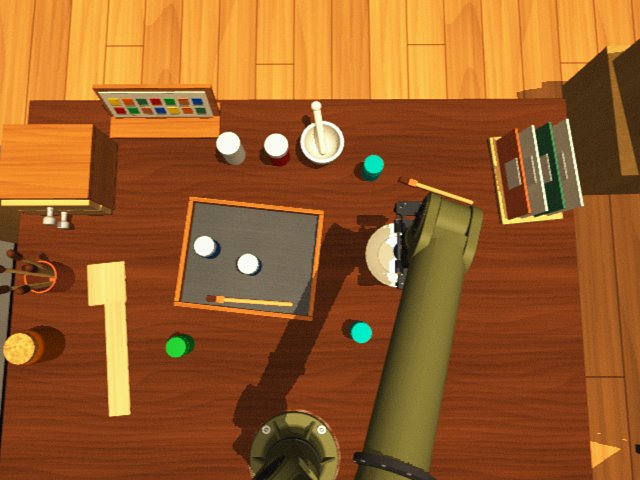

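The side view shows the jar upright in the gripper. Its cap is at about (389,146) and its underside at about (388,177), against predictions of (389.5,146) and (387,174). In the top view the other two jars are unmoved at (205,246) and (248,264), and the dish and everything else are in place. Handing in.

```bash
python3 -c "
from bench import ctrl
print(ctrl.close_job())"
```

```text
the job is handed in; nothing more can be done
None
```

I found the full jar on the first try and handed the job in while still holding it over the middle of the dish. It is the right-hand of the three, nearest the dish. Lifted, it pulled down with about 5 N (roughly 0.5 kg), where an empty one would be about 1 N. I never picked up the other two.

- **Hold:** the tool was at (0.511, -0.269), which is the dish centre I measured. The underside of the jar was about 0.112 m above the table, so about 90 mm above the dish rim. It was level and still, with the joints close to zero speed.
- **Grip:** the fingers closed to 52 mm, matching the jar's diameter, and held with 30 N without slipping.
- **Time:** 9.3 s of the 66 s allowed.
- **Surroundings:** in the last pictures, the dish, the two remaining jars and both brushes looked unmoved.

No check failed or disagreed, and the readings during the weighing and carry scattered by only about 0.7 N.

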